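Weigh a bearing-housing casting against the master and sort it

ROBOT

A 6-joint arm with a two-finger parallel gripper is mounted at the origin on the work surface. World frame = base frame: x ahead of the robot, y to its left, z up, the work surface at z = 0. Lengths are in m, angles in degrees, forces in N, time in s.
With the tool pointing down it reaches from about 0.325 to 0.775 m from the base axis. Payload 5.5 kg.
Tool frame: the origin (TCP) lies midway between the tips of the shut fingers; the grasp point (between the pads) lies 19 mm behind it (ctrl.pinch_z is the distance from the TCP to the grasp point, in m); z points along the fingers, y is the direction in which the jaws open and shut (so a half turn about z gives the same grasp; the last joint's range is limited). The gripper opens to 85 mm and grips with 20 to 120 N. Pads are 22 mm wide; open, the fingers measure 114 mm over their backs; the gripper's body (76 mm by 85 mm) begins 54 mm behind the grasp point. The pads swing forward as they close: fully open they stand 13 mm farther back than shut.
Start: joints at [-70.571, 5.22, 70.514, -0, 104.267, -3.249], TCP at [0.231, -0.554, 0.231] pointing down, gripper open.
Joint ranges: [-164.24, 164.24], [-49.07, 125.15], [9.68, 141.18], [-86.29, 266.29], [3.28, 154.24], [-151.56, 151.56]. Speed limits (degrees/s): [147.25, 147.25, 172.46, 180, 180, 180].

INTERFACE

Orientations are given as [roll, pitch, yaw] about the fixed x, y, z axes, in that order (R = Rz(yaw) Ry(pitch) Rx(roll)).
In Python, from bench import status, grab_frame, get_calibration, workorder, ctrl gives the robot as it stands.
- The arm moves only by the tool send_rows, never from a script. Its argument "deltas" is a list of rows, each an object of numbers: "dx", "dy", "dz": the shift along the tool's x, y, z in cm; "wx", "wy", "wz": the turn, a rotation vector about the tool's x, y, z in rad. A call has 1 to 8 rows; each row is the pose to reach, as a shift and turn from the pose commanded when the call began, along the tool's axes at that moment; what a row does not reach only later rows make up. A row lasts 1/10 s, in which the tool goes at most 50 mm and 8.59 degrees, less where a joint would pass 70% of its speed; a pose out of reach is approached as far as the arm can. A call with a gripper value outside its range is refused whole. "gripper" is the finger opening in cm, from 0 to 8.54, set as the call begins (left out, the last holds). The fingers move at their own pace and stop on an object; "newtons" is the grip in N (left out, the last holds). Time passes only in rows, so rows that repeat a pose let the fingers close. It gives the time, the measured TCP pose, the force and the opening at its end, in the units of the state.
- status.get_state(): the state, without advancing time (a new reading comes with each control period).
- grab_frame(name): name is "side" or "top"; returns the picture (400x640x3 uint8, blue, green, red); there is no depth.
- get_calibration(name): a dict with "fx", "fy", "cx", "cy" (pixels), "dist_coeffs" ([k1, k2, p1, p2, k3] as OpenCV has them; the pictures are not rectified), "R" (3x3) and "t" (3): a world point X has camera coordinates R X + t. Camera axes: x right, y down, z forward; pixel columns grow to the right and rows downward; lengths in m; the calibration is good to about 2 mm. A picture is of the moment at which its call begins. get_calibration takes no time and is no camera call.
- workorder.close_job(): hands the job in, once; it reports no verdict.
The state is a dict: "t": time; "q": joint angles; "qvel": joint speeds; "joint_torque": joint torques, N m; "ee_pos": TCP position; "ee_rot": TCP orientation; "force": force on the tool from outside, world axes, zero at the start; "wrist_torque": the same for the moment, N m; "width": opening from 0.0 (shut) to 1.0 (fully open).
Only numpy, scipy, OpenCV 4.12 (cv2) and the standard library are available. Lean on these libraries where they do the work, as an engineer would, in place of code of your own. Each camera call takes 0.05 s, during which the arm holds its last target. There are 200 camera calls.

TASK

Weigh the bearing-housing casting for hidden voids: set it gently foot down on the balance's empty pan, slide it lengthwise and press it home, square against the end stop, without forcing it (about 5 N), then let go and let the beam settle. If it outweighs the brass master lay it foot down in the shallow rectangular tray, if it is lighter in the round scrap pan. Do not drop it, lean on the balance, or disturb the master weight or the other things.

Things in the scene. Friction and masses are not known exactly. Their poses are not given: they have to be found in the camera images.
- casting_mid (a point): The casting: small dark iron pillow-block bearing housing, about 0.5 kg. Point at its middle, 30 mm above its underside; x along the foot, y across, z up. Grasp it across the hump's two flat parallel faces, 26 mm apart (y), about 38 mm above the underside. Both ends are alike. Its exact weight is hidden: up to 18 % under or over the master's.
- casting: The same casting; origin at the centre of its underside, same axes. Flat-bottomed foot 100 mm long (x), 34 mm wide (y), 12 mm high; on its middle the round-topped hump, 50 mm long (x), 26 mm thick (y), its top 59 mm above the underside.
- balance: Two-pan bench balance, bolted down; origin at the centre of its base (130 mm x by 300 mm y) on the bench. Beam along y, arms 120 mm: rectangular work pan on the -y side, round weight pan on the +y side. Both pans stay level and only rise and sink; where a load stands on a pan does not alter the reading. Between the pans a pointer before a white plate 64 mm wide, up to 165 mm above the bench.
- beam (a joint): Beam angle, rad. 0: work pan fully up (so it starts; pan top 122 mm above the bench). 0.10: level, loads equal (110 mm). 0.20: work pan fully down (98 mm). Above 0.10 the casting is heavier than the master, below it lighter; a difference of 5 % swings it fully. It settles in about 1.5 s. Pressing the empty pan down takes some 5 N until it meets the lower stop.
- pan_top (a point): Centre of the work pan's flat upper face; x towards the end stop (away from the robot), z up. Pan 150 mm (x) by 120 mm (y), with lips 5 mm high along the edges at y = +-58 mm. Sinks and rises with the beam.
- stop_lug: Dark upright lug (36 mm wide, 28 mm high) at the pan's far edge, 77 mm from its centre along x. A brass screw through it carries the rigid steel stop plate (42 mm wide, 2 to 22 mm above the pan) facing the robot. It is reset for each batch: its face stands anywhere 37 to 63 mm beyond the pan's centre, unmeasured; find it by feel. Press with 3 to 12 N.
- weight_pan_top (a point): Centre of the upper face of the round weight pan (diameter 124 mm) on the other arm.
- master_mid (a point): Middle of the brass master weight (42 mm diameter, 66 mm high with its knob, 0.52 kg) standing on the weight pan; the point is 33 mm above its underside. Leave it alone.
- tray_in (a point): Centre of the inner floor (4 mm above the bench) of the shallow rectangular tray, 170 mm (x) by 210 mm (y) outside, walls 4 mm thick and 35 mm high. For castings heavier than the master.
- tray: The same tray; origin under its centre.
- scrap_in (a point): Centre of the inner floor (4 mm above the bench) of the round scrap pan, 196 mm across at the foot, 212 mm at the rim, wall 3 mm thick and 45 mm high. For castings lighter than the master.
- scrap: The same round scrap pan; origin under its centre.
- grinder: Cordless angle grinder, 290 mm long, lying on the bench; origin at its underside near the gear head. A bystander.
- hammer: Hammer with a wooden handle lying on the bench. A bystander.
Not all that is in view belongs to the job. There is more than one size of the part that bears master_mid; the job needs the larger. What is shaped like the casting but blue is not meant.

How it is judged:
By the outcome, as a careful person would: the job done as asked, in the order asked, and still so for the second after the job is handed in, with the robot touching nothing.
It also fails if it takes over 58 s, if anything falls off the work surface, if the arm or the gripper's body presses on something with over 40 N, if the wrist force passes 120 N, or if a joint passes its speed limit or range.

## Working session

There is one attempt and no reset: what is moved stays moved. The work goes in short steps, Python scripts to look and compute and a tool call to move; the robot and the scene stay as the last step left them, time stands still between calls to the robot, and variables do not carry over. Pictures are saved under pics/ and viewed, about 8 in all and at most 12, crops included, and the job is handed in when it is done.

Besides the shell and the picture viewer there is one more tool, called after "Call:" as name(argument=value, ...), one argument or row to a line, values as JSON. send_rows: Moves the arm, as the interface text tells. Its arguments: {"type":"object","properties":{"deltas":{"type":"array"},"gripper":{"type":"number"},"newtons":{"type":"number"}},"required":["deltas"]}

```bash
mkdir -p pics; ls; python3 - <<'E'
from bench import status, grab_frame, get_calibration, ctrl
import cv2
for n in("top","side"):
    cv2.imwrite(f"pics/{n}0.png",grab_frame(n)); print(get_calibration(n))
print(status.get_state(),ctrl.pinch_z)
E
```

```text
pics
{'fx': 362.6018512158791, 'fy': 362.6018512158791, 'cx': 318.8248524367724, 'cy': 206.61367908425473, 'dist_coeffs': array([-0.00433787,  0.        ,  0.        ,  0.        ,  0.        ]), 'R': array([[-0.01513801, -0.99984587, -0.00889296],
       [-0.99525063,  0.0159226 , -0.09603465],
       [ 0.09616144,  0.00739695, -0.99533827]]), 't': array([0.02177247, 0.58446778, 0.91673459])}
{'fx': 481.78731556030345, 'fy': 481.78731556030345, 'cx': 324.4729266941516, 'cy': 194.42255594428437, 'dist_coeffs': array([0.02103383, 0.        , 0.        , 0.        , 0.        ]), 'R': array([[-0.98240691, -0.18628927,  0.01315206],
       [-0.14985201,  0.74430572, -0.65080978],
       [ 0.11144972, -0.64133088, -0.75912691]]), 't': array([0.53435047, 0.13401457, 1.1978584 ])}
{'t': 0.1, 'q': array([-7.05716458e+01,  5.25772855e+00,  7.05754397e+01, -9.07391608e-04,
        1.04267277e+02, -3.25003044e+00]), 'qvel': array([ 0.04424262, -0.10391729, -0.19267822,  0.06123194, -0.04091951,
        0.06248209]), 'joint_torque': array([ 4.64638448e-03, -4.60217714e+01, -4.19217753e+01,  1.04660674e-04,
        1.06768910e-02, -5.84710094e-06]), 'ee_pos': array([ 0.23122884, -0.55337357,  0.23027056]), 'ee_rot': array([-1.79899666e+02, -4.81620727e-03,  2.26781576e+01]), 'force': array([ 0.46393638, -0.57362403, -0.21703379]), 'wrist_torque': array([ 0.01108742, -0.03122728,  0.01347587]), 'width': 1.003613927433458} 0.0187
```

View pics/top0.png

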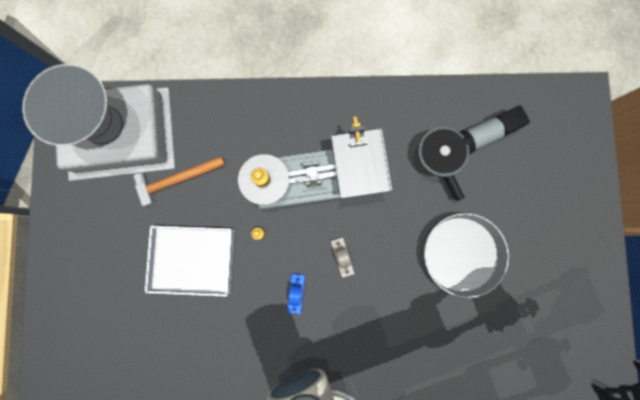

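View pics/side0.png

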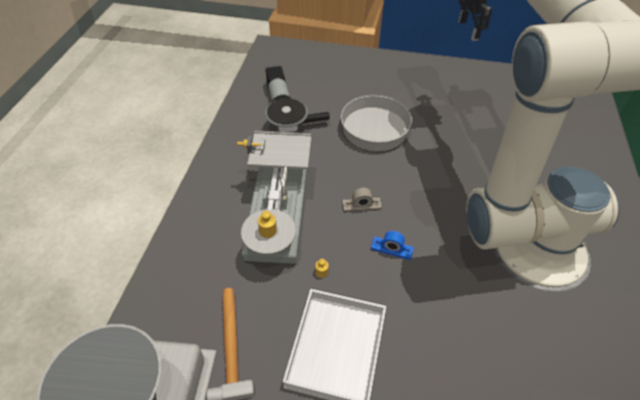

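The top view shows the iron casting at (343,257), the blue decoy at (296,293), and the balance with its work pan at about (361,163). The master is at (261,177), the small brass weight at (257,233), the tray at (189,261) and the scrap pan at (466,255). The dark grey/iron part at (343,257), or (362,200) in the side view, fits the casting; the blue one doesn't. I'll confirm in an enlarged crop.

```bash
python3 - <<'E'
import cv2
a=cv2.imread("pics/top0.png")[112:292,300:400]; b=cv2.imread("pics/side0.png")[120:260,230:390]
cv2.imwrite("pics/c1.png",cv2.resize(a,None,fx=3.3,fy=3.3,interpolation=cv2.INTER_CUBIC))
a=cv2.resize(a,None,fx=3.3,fy=3.3,interpolation=cv2.INTER_CUBIC)
b=cv2.resize(b,None,fx=2.9,fy=2.9,interpolation=cv2.INTER_CUBIC)
import numpy as np
c=np.zeros((594,800,3),np.uint8);c[:a.shape[0],:a.shape[1]]=a;c[:b.shape[0],332:332+b.shape[1]]=b
cv2.imwrite("pics/c1.png",c)
E
```

```text
(no output)
```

View pics/c1.png

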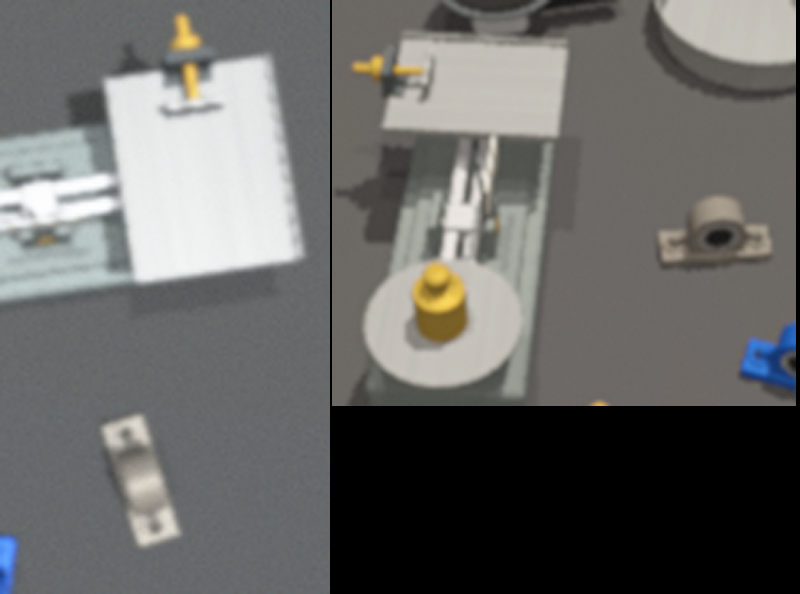

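```bash
cat > h.py <<'E'
import numpy as np, cv2
from bench import status, grab_frame, get_calibration
def px2w(cam,uv,z):
    c=get_calibration(cam);K=np.array([[c['fx'],0,c['cx']],[0,c['fy'],c['cy']],[0,0,1]])
    p=cv2.undistortPoints(np.array(uv,float).reshape(-1,1,2),K,c['dist_coeffs']).reshape(-1,2)
    R=np.array(c['R']);C=-R.T@c['t'];d=np.c_[p,np.ones(len(p))]@R
    return C+d*((z-C[2])/d[:,2])[:,None]
def w2px(cam,X):
    c=get_calibration(cam);K=np.array([[c['fx'],0,c['cx']],[0,c['fy'],c['cy']],[0,0,1]])
    return cv2.projectPoints(np.array(X,float).reshape(-1,3),cv2.Rodrigues(np.array(c['R']))[0],np.array(c['t']),K,c['dist_coeffs'])[0].reshape(-1,2)
E
python3 - <<'E'
from h import *
np.set_printoptions(precision=4,suppress=True)
T=lambda l:np.array(l)/3.3+[300,112]-.35
S=lambda l:(np.array(l)-[332,0])/2.9+[230,120]-.33
def quad(n,P):
    P=P[:,:2];e=np.roll(P,-1,0)-P
    print(n,"ctr",P.mean(0),"len",np.linalg.norm(e,axis=1),"ang",np.degrees(np.arctan2(e[:,1],e[:,0])))
quad("foot",px2w("top",T([(103,425),(143,416),(179,536),(139,545)]),.012))
quad("pan",px2w("top",T([(104,79),(270,57),(302,258),(134,282)]),.125))
print("plate",px2w("top",T([(163,108),(222,103)]),.144), "lug",px2w("top",T([(165,50),(215,57)]),.15))
quad("panS",px2w("side",S([(400,33),(567,40),(558,137),(384,130)]),.125))
print("footS",px2w("side",S([(662,265),(771,251)]),0))
quad("tray",px2w("top",[(150,226),(232,229),(228,296),(146,292)],.035))
print("scrap",px2w("top",[(466,255)],.045),px2w("side",[(376,118)],.045))
print("master",px2w("top",[(261,176)],.178))
E
```

```text
foot ctr [ 0.4525 -0.0467] len [0.0327 0.0983 0.0323 0.0983] ang [ -78.2486 -164.4539  101.6764   15.7288]
pan ctr [ 0.6783 -0.0893] len [0.121  0.148  0.1206 0.1491] ang [ -83.2769 -173.0017   97.2575    7.153 ]
plate [[ 0.7176 -0.0606  0.144 ]
 [ 0.7205 -0.1021  0.144 ]] lug [[ 0.7576 -0.0625  0.15  ]
 [ 0.7519 -0.0974  0.15  ]]
panS ctr [ 0.6799 -0.0925] len [0.1531 0.1229 0.1495 0.1235] ang [-171.9334   98.2029    8.2916  -80.1277]
footS [[ 0.4971 -0.0212  0.    ]
 [ 0.4019 -0.0571  0.    ]]
tray ctr [0.4509 0.3473] len [0.2131 0.1697 0.2096 0.1678] ang [-92.959  177.0019  86.5201  -1.8212]
scrap [[ 0.4547 -0.3564  0.045 ]] [[ 0.4551 -0.3564  0.045 ]]
master [[0.6404 0.1385 0.178 ]]
```

```bash
cat >> h.py <<'E'
def edge(g,a,b,w=4):
    "subpixel strongest-gradient line fit near segment a-b"
    a=np.array(a,float);b=np.array(b,float);d=(b-a)/np.linalg.norm(b-a);n=np.array([-d[1],d[0]]);o=np.arange(-w,w+.01,.1);pts=[]
    for f in np.linspace(.12,.88,40):
        m=a+f*(b-a);q=(m+o[:,None]*n).astype(np.float32)
        v=cv2.remap(g,q[None,:,0],q[None,:,1],cv2.INTER_CUBIC)[0].astype(float)
        k=np.abs(np.gradient(cv2.GaussianBlur(v[:,None],(1,11),0)[:,0]));i=k.argmax();pts.append(m+o[i]*n)
    vx,vy,x,y=cv2.fitLine(np.array(pts,np.float32),cv2.DIST_HUBER,0,.01,.01).ravel()
    p0=np.array([x,y]);u=np.array([vx,vy]);return np.array([p0+u*((e-p0)@u) for e in(a,b)])
E
python3 - <<'E'
from h import *
np.set_printoptions(precision=4,suppress=True)
g=cv2.cvtColor(cv2.imread("pics/top0.png"),cv2.COLOR_BGR2GRAY)
gs=cv2.cvtColor(cv2.imread("pics/side0.png"),cv2.COLOR_BGR2GRAY)
T=lambda l:np.array(l)/3.3+[300,112]-.35
S=lambda l:(np.array(l)-[332,0])/2.9+[230,120]-.33
def show(n,cam,im,Q,z,w):
    L=[edge(im,Q[i],Q[(i+1)%4],w) for i in range(4)]
    for l in L:
        P=px2w(cam,l,z)[:,:2];e=P[1]-P[0];print(n,P.mean(0),"ang",np.degrees(np.arctan2(e[1],e[0])))
show("foot","top",g,T([(103,425),(143,416),(179,536),(139,545)]),.012,2.5)
show("pan","top",g,T([(104,79),(270,57),(302,258),(134,282)]),.125,3)
show("panS","side",gs,S([(400,33),(567,40),(558,137),(384,130)]),.125,3)
P=px2w("side",edge(gs,*S([(662,265),(771,251)]),2.5),0);e=P[1]-P[0];print(P,np.degrees(np.arctan2(-e[1],-e[0])))
P=px2w("side",edge(gs,*S([(662,235),(771,226)]),2.5),0.012);e=P[1]-P[0];print(P,np.degrees(np.arctan2(-e[1],-e[0])))
E
```

```text
foot [ 0.5009 -0.0332] ang -74.48228599902971
foot [ 0.456 -0.063] ang -164.1148253557534
foot [ 0.4053 -0.0599] ang 107.01011125312431
foot [ 0.449 -0.03 ] ang 16.588618925638126
pan [ 0.7533 -0.08  ] ang -82.97747825761918
pan [ 0.6858 -0.1504] ang -172.25798971365208
pan [ 0.6034 -0.0986] ang 97.90829157327855
pan [ 0.6709 -0.0291] ang 7.646630246656131
panS [ 0.6894 -0.1498] ang -178.32627029545137
panS [ 0.6045 -0.1033] ang 97.09627358842823
panS [ 0.6706 -0.0333] ang 7.871680025653633
panS [ 0.7543 -0.0817] ang -82.26077917908907
[[ 0.4982 -0.0264  0.    ]
 [ 0.4011 -0.0522  0.    ]] 14.868871859432947
[[ 0.5005 -0.0418  0.012 ]
 [ 0.4064 -0.0812  0.012 ]] 22.726361815513844
```

```bash
cat >> h.py <<'E'
def go(x,y,z,yaw):
    s=status.get_state();p=s['ee_pos'];w=np.radians(s['ee_rot'][2])
    d=np.array([x,y,z])-p;c,n=np.cos(w),np.sin(w)
    print("dx %.2f dy %.2f dz %.2f cm wz %.3f"%(100*(c*d[0]+n*d[1]),100*(n*d[0]-c*d[1]),-100*d[2],-(np.radians(yaw)-w)),"| rot",s['ee_rot'].round(2))
E
python3 -c "
from h import *
go(.4528,-.0465,.130,16.2)"
```

```text
dx 39.99 dy -38.23 dz 10.03 cm wz 0.113 | rot [-179.9    -0.     22.68]
```

Call:
send_rows(
  deltas=[
    {"dx": 5, "dy": -4.8, "dz": 0.5},
    {"dx": 10, "dy": -9.6, "dz": 1, "wz": 0.03},
    {"dx": 14, "dy": -13.4, "dz": 2, "wz": 0.05},
    {"dx": 18, "dy": -17.2, "dz": 3, "wz": 0.08},
    {"dx": 22, "dy": -21, "dz": 4, "wz": 0.1},
    {"dx": 26, "dy": -24.8, "dz": 5, "wz": 0.113},
    {"dx": 30, "dy": -28.7, "dz": 6, "wz": 0.113},
    {"dx": 33, "dy": -31.5, "dz": 7, "wz": 0.113},
  ],
  gripper=6,
  newtons=40,
)

```text
$.deltas[0]: bad value
```

```bash
python3 -c "
from h import *
go(.4528,-.0465,.130,16.2);print(status.get_state()['ee_pos'])"
```

```text
dx 39.99 dy -38.23 dz 10.03 cm wz 0.113 | rot [-179.9    -0.     22.68]
[ 0.23122884 -0.55337357  0.23027056]
```

Call:
send_rows(
  deltas=[
    {"dx": 5.0, "dy": -4.8, "dz": 0.5, "wx": 0, "wy": 0, "wz": 0},
    {"dx": 10, "dy": -9.6, "dz": 1, "wx": 0, "wy": 0, "wz": 0.03},
    {"dx": 14, "dy": -13.4, "dz": 2, "wx": 0, "wy": 0, "wz": 0.05},
    {"dx": 18, "dy": -17.2, "dz": 3, "wx": 0, "wy": 0, "wz": 0.08},
    {"dx": 22, "dy": -21, "dz": 4, "wx": 0, "wy": 0, "wz": 0.1},
    {"dx": 26, "dy": -24.8, "dz": 5, "wx": 0, "wy": 0, "wz": 0.113},
    {"dx": 30, "dy": -28.7, "dz": 6, "wx": 0, "wy": 0, "wz": 0.113},
    {"dx": 33, "dy": -31.5, "dz": 7, "wx": 0, "wy": 0, "wz": 0.113},
  ],
  gripper=6,
  newtons=40,
)

```text
t: 0.9
ee_pos: [0.3901, -0.1895, 0.1731]
ee_rot: [180.0, -0.0, 16.2]
force: [1.5, -0.8, -1.4]
width: 0.701
```

```bash
python3 -c "
from h import *
go(.4528,-.0465,.130,16.2);print(status.get_state()['ee_pos'])"
```

```text
dx 10.00 dy -11.99 dz 4.31 cm wz -0.000 | rot [ 1.7999e+02 -2.0000e-02  1.6180e+01]
[ 0.39011339 -0.18949694  0.17308045]
```

Call:
send_rows(
  deltas=[
    {"dx": 2.5, "dy": -3, "dz": 1, "wx": 0, "wy": 0, "wz": 0},
    {"dx": 5, "dy": -6, "dz": 2, "wx": 0, "wy": 0, "wz": 0},
    {"dx": 7.5, "dy": -9, "dz": 3, "wx": 0, "wy": 0, "wz": 0},
    {"dx": 9.5, "dy": -11.4, "dz": 4, "wx": 0, "wy": 0, "wz": 0},
    {"dx": 9.5, "dy": -11.4, "dz": 4, "wx": 0, "wy": 0, "wz": 0},
    {"dx": 9.5, "dy": -11.4, "dz": 4, "wx": 0, "wy": 0, "wz": 0},
  ],
)

```text
t: 1.5
ee_pos: [0.449, -0.0551, 0.133]
ee_rot: [-180.0, 0.1, 16.3]
force: [0.5, 0.1, -0.9]
width: 0.702
```

```bash
python3 -c "
from h import *
go(.4528,-.0465,.019,16.2);print(status.get_state()['ee_pos'])
cv2.imwrite('pics/t2.png',cv2.resize(grab_frame('side')[60:240,240:440],None,fx=3,fy=3,interpolation=cv2.INTER_CUBIC))"
```

```text
dx 0.61 dy -0.71 dz 11.40 cm wz 0.002 | rot [-1.7999e+02  9.0000e-02  1.6310e+01]
[ 0.4489581  -0.05506638  0.13301408]
```

View pics/t2.png

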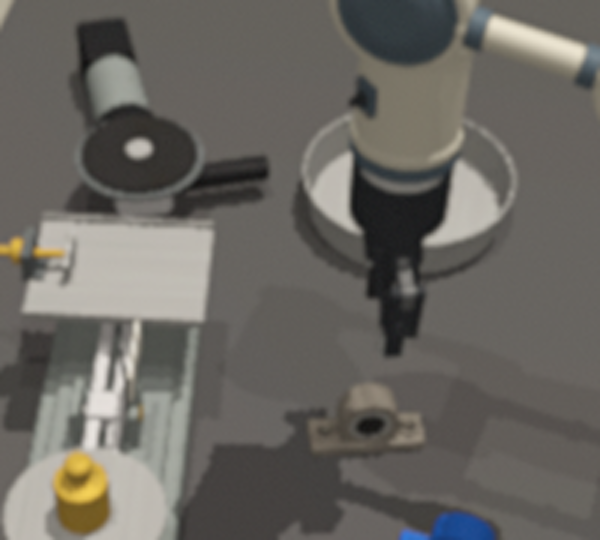

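The view shows the gripper above the grey casting (about (365,420) in the crop) with the jaws lined up across the hump. I'll descend now.

Call:
send_rows(
  deltas=[
    {"dx": 0.6, "dy": -0.7, "dz": 2, "wx": 0, "wy": 0, "wz": 0},
    {"dx": 0.6, "dy": -0.7, "dz": 4.5, "wx": 0, "wy": 0, "wz": 0},
    {"dx": 0.6, "dy": -0.7, "dz": 7, "wx": 0, "wy": 0, "wz": 0},
    {"dx": 0.6, "dy": -0.7, "dz": 9.5, "wx": 0, "wy": 0, "wz": 0},
    {"dx": 0.6, "dy": -0.7, "dz": 11.4, "wx": 0, "wy": 0, "wz": 0},
    {"dx": 0.6, "dy": -0.7, "dz": 11.4, "wx": 0, "wy": 0, "wz": 0},
    {"dx": 0.6, "dy": -0.7, "dz": 11.4, "wx": 0, "wy": 0, "wz": 0},
  ],
)

```text
t: 2.25
ee_pos: [0.4531, -0.048, 0.0203]
ee_rot: [180.0, -0.0, 16.1]
force: [1.6, -0.3, 0.3]
width: 0.706
```

Call:
send_rows(
  deltas=[
    {"dx": 0, "dy": 0, "dz": 0, "wx": 0, "wy": 0, "wz": 0},
    {"dx": 0, "dy": 0, "dz": 0, "wx": 0, "wy": 0, "wz": 0},
    {"dx": 0, "dy": 0, "dz": 0, "wx": 0, "wy": 0, "wz": 0},
    {"dx": 0, "dy": 0, "dz": 0, "wx": 0, "wy": 0, "wz": 0},
    {"dx": 0, "dy": 0, "dz": 0, "wx": 0, "wy": 0, "wz": 0},
    {"dx": 0, "dy": 0, "dz": 0, "wx": 0, "wy": 0, "wz": 0},
    {"dx": 0, "dy": 0, "dz": 0, "wx": 0, "wy": 0, "wz": 0},
    {"dx": 0, "dy": 0, "dz": 0, "wx": 0, "wy": 0, "wz": 0},
  ],
  gripper=2,
  newtons=50,
)

```text
t: 3.05
ee_pos: [0.454, -0.0472, 0.0212]
ee_rot: [179.9, -0.1, 16.2]
force: [-1.7, 0.0, 5.4]
width: 0.301
```

Call:
send_rows(
  deltas=[
    {"dx": 0, "dy": 0, "dz": -1, "wx": 0, "wy": 0, "wz": 0},
    {"dx": 0, "dy": 0, "dz": -3, "wx": 0, "wy": 0, "wz": 0},
    {"dx": 0, "dy": 0, "dz": -6, "wx": 0, "wy": 0, "wz": 0},
    {"dx": 0, "dy": 0, "dz": -9, "wx": 0, "wy": 0, "wz": 0},
    {"dx": 0, "dy": 0, "dz": -12, "wx": 0, "wy": 0, "wz": 0.05},
    {"dx": 0, "dy": 0, "dz": -15, "wx": 0, "wy": 0, "wz": 0.15},
    {"dx": 0, "dy": 0, "dz": -16, "wx": 0, "wy": 0, "wz": 0.15},
    {"dx": 0, "dy": 0, "dz": -16, "wx": 0, "wy": 0, "wz": 0.15},
  ],
)

```text
t: 3.85
ee_pos: [0.4536, -0.0471, 0.1806]
ee_rot: [180.0, -0.1, 7.8]
force: [0.4, -0.3, -6.4]
width: 0.299
```

```bash
python3 -c "
from h import *
go(.656,-.0935,.18,7.6);s=status.get_state();print(s['ee_pos'],s['width'],s['force'])"
```

```text
dx 19.43 dy 7.33 dz 0.06 cm wz 0.003 | rot [ 1.7996e+02 -1.1000e-01  7.7600e+00]
[ 0.45357499 -0.04707402  0.18056301] 0.29875214332860134 [ 0.38758349 -0.29824911 -6.36338525]
```

Call:
send_rows(
  deltas=[
    {"dx": 2, "dy": 0.7, "dz": 0, "wx": 0, "wy": 0, "wz": 0},
    {"dx": 5, "dy": 1.9, "dz": 0, "wx": 0, "wy": 0, "wz": 0},
    {"dx": 8.5, "dy": 3.2, "dz": 0, "wx": 0, "wy": 0, "wz": 0},
    {"dx": 12, "dy": 4.5, "dz": 0, "wx": 0, "wy": 0, "wz": 0},
    {"dx": 15.5, "dy": 5.8, "dz": 0, "wx": 0, "wy": 0, "wz": 0},
    {"dx": 18.2, "dy": 6.9, "dz": 0, "wx": 0, "wy": 0, "wz": 0},
    {"dx": 19.4, "dy": 7.3, "dz": 0, "wx": 0, "wy": 0, "wz": 0},
    {"dx": 19.4, "dy": 7.3, "dz": 0, "wx": 0, "wy": 0, "wz": 0},
  ],
)

```text
t: 4.65
ee_pos: [0.6551, -0.0939, 0.1746]
ee_rot: [-179.9, 0.4, 7.7]
force: [-0.7, 0.5, -5.7]
width: 0.297
```

Call:
send_rows(
  deltas=[
    {"dx": 0, "dy": 0, "dz": 0, "wx": 0, "wy": 0, "wz": 0},
    {"dx": 0, "dy": 0, "dz": 0, "wx": 0, "wy": 0, "wz": 0},
    {"dx": 0, "dy": 0, "dz": 0, "wx": 0, "wy": 0, "wz": 0},
  ],
)

```text
t: 4.95
ee_pos: [0.6544, -0.0935, 0.1796]
ee_rot: [-180.0, 0.0, 7.6]
force: [0.9, -0.1, -6.1]
width: 0.301
```

```bash
python3 -c "
from h import *
go(.656,-.0935,.146,7.6);s=status.get_state();print(s['ee_pos'],s['width'],s['force'])
a=cv2.resize(grab_frame('side')[90:210,220:340],None,fx=3.3,fy=3.3,interpolation=cv2.INTER_CUBIC)
b=cv2.resize(grab_frame('top')[90:210,300:420],None,fx=3.3,fy=3.3,interpolation=cv2.INTER_CUBIC)
cv2.imwrite('pics/t3.png',np.hstack([a,b]))"
```

```text
dx 0.16 dy 0.03 dz 3.36 cm wz 0.001 | rot [-1.80e+02  1.00e-02  7.64e+00]
[ 0.65436099 -0.0934506   0.17964241] 0.30085195507878826 [ 0.88075797 -0.06624627 -6.14398351]
```

View pics/t3.png

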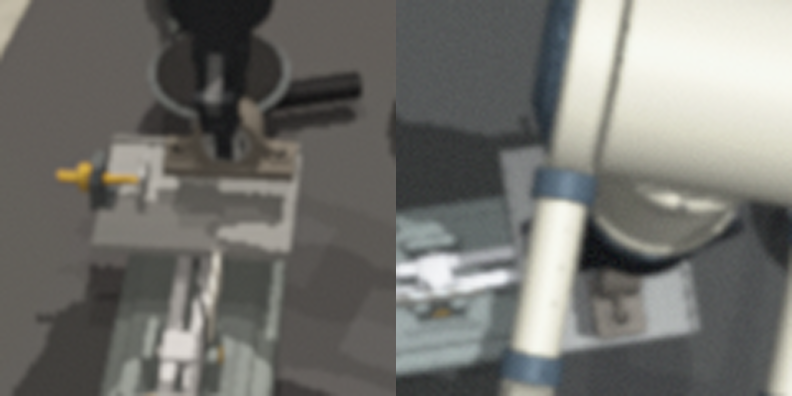

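The casting is held level over the pan (side crop (230,165)). Its near end shows at (615,305) in the top crop, and the stop plate is ahead and free. I'll lower it now.

Call:
send_rows(
  deltas=[
    {"dx": 0, "dy": 0, "dz": 0.8, "wx": 0, "wy": 0, "wz": 0},
    {"dx": 0, "dy": 0, "dz": 1.6, "wx": 0, "wy": 0, "wz": 0},
    {"dx": 0, "dy": 0, "dz": 2.4, "wx": 0, "wy": 0, "wz": 0},
    {"dx": 0, "dy": 0, "dz": 2.9, "wx": 0, "wy": 0, "wz": 0},
    {"dx": 0, "dy": 0, "dz": 3.1, "wx": 0, "wy": 0, "wz": 0},
    {"dx": 0, "dy": 0, "dz": 3.2, "wx": 0, "wy": 0, "wz": 0},
    {"dx": 0, "dy": 0, "dz": 3.2, "wx": 0, "wy": 0, "wz": 0},
    {"dx": 0, "dy": 0, "dz": 3.2, "wx": 0, "wy": 0, "wz": 0},
  ],
)

```text
t: 5.85
ee_pos: [0.6553, -0.0937, 0.1481]
ee_rot: [180.0, -0.0, 7.6]
force: [-0.7, -0.3, -5.8]
width: 0.294
```

Call:
send_rows(
  deltas=[
    {"dx": 0, "dy": 0, "dz": 0.1, "wx": 0, "wy": 0, "wz": 0},
    {"dx": 0, "dy": 0, "dz": 0.2, "wx": 0, "wy": 0, "wz": 0},
    {"dx": 0, "dy": 0, "dz": 0.2, "wx": 0, "wy": 0, "wz": 0},
    {"dx": 0, "dy": 0, "dz": 0.2, "wx": 0, "wy": 0, "wz": 0},
  ],
)

```text
t: 6.25
ee_pos: [0.655, -0.0937, 0.1455]
ee_rot: [-180.0, 0.0, 7.6]
force: [-0.1, -0.2, -6.1]
width: 0.297
```

Call:
send_rows(
  deltas=[
    {"dx": 0, "dy": 0, "dz": 0.05, "wx": 0, "wy": 0, "wz": 0},
    {"dx": 0, "dy": 0, "dz": 0.1, "wx": 0, "wy": 0, "wz": 0},
    {"dx": 0, "dy": 0, "dz": 0.1, "wx": 0, "wy": 0, "wz": 0},
    {"dx": 0, "dy": 0, "dz": 0.1, "wx": 0, "wy": 0, "wz": 0},
  ],
)

```text
t: 6.65
ee_pos: [0.6551, -0.0937, 0.1446]
ee_rot: [-180.0, 0.0, 7.6]
force: [0.1, 0.0, -5.6]
width: 0.299
```

Call:
send_rows(
  deltas=[
    {"dx": 0, "dy": 0, "dz": 0.05, "wx": 0, "wy": 0, "wz": 0},
    {"dx": 0, "dy": 0, "dz": 0.1, "wx": 0, "wy": 0, "wz": 0},
    {"dx": 0, "dy": 0, "dz": 0.1, "wx": 0, "wy": 0, "wz": 0},
    {"dx": 0, "dy": 0, "dz": 0.1, "wx": 0, "wy": 0, "wz": 0},
  ],
)

```text
t: 7.05
ee_pos: [0.655, -0.0937, 0.1436]
ee_rot: [-180.0, 0.0, 7.6]
force: [0.5, 0.5, -5.2]
width: 0.297
```

Call:
send_rows(
  deltas=[
    {"dx": 0, "dy": 0, "dz": 0.05, "wx": 0, "wy": 0, "wz": 0},
    {"dx": 0, "dy": 0, "dz": 0.1, "wx": 0, "wy": 0, "wz": 0},
    {"dx": 0, "dy": 0, "dz": 0.1, "wx": 0, "wy": 0, "wz": 0},
    {"dx": 0, "dy": 0, "dz": 0.1, "wx": 0, "wy": 0, "wz": 0},
  ],
)

```text
t: 7.45
ee_pos: [0.6551, -0.0937, 0.1432]
ee_rot: [180.0, -0.0, 7.6]
force: [-1.9, -0.1, -0.9]
width: 0.299
```

Call:
send_rows(
  deltas=[
    {"dx": 0, "dy": 0, "dz": 0.05, "wx": 0, "wy": 0, "wz": 0},
    {"dx": 0, "dy": 0, "dz": 0.05, "wx": 0, "wy": 0, "wz": 0},
    {"dx": 0, "dy": 0, "dz": 0.05, "wx": 0, "wy": 0, "wz": 0},
  ],
)

```text
t: 7.75
ee_pos: [0.6551, -0.0938, 0.1424]
ee_rot: [180.0, -0.0, 7.6]
force: [-2.4, -0.6, -0.6]
width: 0.295
```

Call:
send_rows(
  deltas=[
    {"dx": 0.1, "dy": 0, "dz": 0, "wx": 0, "wy": 0, "wz": 0},
    {"dx": 0.2, "dy": 0, "dz": 0, "wx": 0, "wy": 0, "wz": 0},
    {"dx": 0.3, "dy": 0, "dz": 0, "wx": 0, "wy": 0, "wz": 0},
    {"dx": 0.4, "dy": 0, "dz": 0, "wx": 0, "wy": 0, "wz": 0},
    {"dx": 0.5, "dy": 0, "dz": 0, "wx": 0, "wy": 0, "wz": 0},
    {"dx": 0.6, "dy": 0, "dz": 0, "wx": 0, "wy": 0, "wz": 0},
    {"dx": 0.7, "dy": 0, "dz": 0, "wx": 0, "wy": 0, "wz": 0},
    {"dx": 0.7, "dy": 0, "dz": 0, "wx": 0, "wy": 0, "wz": 0},
  ],
)

```text
t: 8.55
ee_pos: [0.6622, -0.0927, 0.1421]
ee_rot: [180.0, -0.0, 7.6]
force: [-1.9, -0.3, -0.8]
width: 0.303
```

Call:
send_rows(
  deltas=[
    {"dx": 0.05, "dy": 0, "dz": 0, "wx": 0, "wy": 0, "wz": 0},
    {"dx": 0.1, "dy": 0, "dz": 0, "wx": 0, "wy": 0, "wz": 0},
    {"dx": 0.15, "dy": 0, "dz": 0, "wx": 0, "wy": 0, "wz": 0},
    {"dx": 0.2, "dy": 0, "dz": 0, "wx": 0, "wy": 0, "wz": 0},
    {"dx": 0.2, "dy": 0, "dz": 0, "wx": 0, "wy": 0, "wz": 0},
  ],
)

```text
t: 9.05
ee_pos: [0.664, -0.0925, 0.1421]
ee_rot: [180.0, -0.0, 7.6]
force: [-3.0, -0.3, -1.1]
width: 0.295
```

Call:
send_rows(
  deltas=[
    {"dx": 0.05, "dy": 0, "dz": 0, "wx": 0, "wy": 0, "wz": 0},
    {"dx": 0.1, "dy": 0, "dz": 0, "wx": 0, "wy": 0, "wz": 0},
    {"dx": 0.15, "dy": 0, "dz": 0, "wx": 0, "wy": 0, "wz": 0},
    {"dx": 0.15, "dy": 0, "dz": 0, "wx": 0, "wy": 0, "wz": 0},
  ],
)

```text
t: 9.45
ee_pos: [0.6656, -0.0923, 0.1421]
ee_rot: [-180.0, -0.0, 7.6]
force: [-2.0, -0.1, -0.8]
width: 0.299
```

Call:
send_rows(
  deltas=[
    {"dx": 0.03, "dy": 0, "dz": 0, "wx": 0, "wy": 0, "wz": 0},
    {"dx": 0.06, "dy": 0, "dz": 0, "wx": 0, "wy": 0, "wz": 0},
    {"dx": 0.1, "dy": 0, "dz": 0, "wx": 0, "wy": 0, "wz": 0},
    {"dx": 0.1, "dy": 0, "dz": 0, "wx": 0, "wy": 0, "wz": 0},
  ],
)

```text
t: 9.85
ee_pos: [0.6665, -0.0922, 0.1421]
ee_rot: [-180.0, -0.0, 7.6]
force: [-2.2, -0.5, -0.4]
width: 0.293
```

Call:
send_rows(
  deltas=[
    {"dx": 0.03, "dy": 0, "dz": 0, "wx": 0, "wy": 0, "wz": 0},
    {"dx": 0.06, "dy": 0, "dz": 0, "wx": 0, "wy": 0, "wz": 0},
    {"dx": 0.1, "dy": 0, "dz": 0, "wx": 0, "wy": 0, "wz": 0},
    {"dx": 0.1, "dy": 0, "dz": 0, "wx": 0, "wy": 0, "wz": 0},
  ],
)

```text
t: 10.25
ee_pos: [0.6675, -0.092, 0.1421]
ee_rot: [-180.0, -0.0, 7.6]
force: [-2.5, 0.1, -0.6]
width: 0.298
```

Call:
send_rows(
  deltas=[
    {"dx": 0.03, "dy": 0, "dz": 0, "wx": 0, "wy": 0, "wz": 0},
    {"dx": 0.05, "dy": 0, "dz": 0, "wx": 0, "wy": 0, "wz": 0},
    {"dx": 0.05, "dy": 0, "dz": 0, "wx": 0, "wy": 0, "wz": 0},
  ],
)

```text
t: 10.55
ee_pos: [0.668, -0.092, 0.1421]
ee_rot: [-180.0, -0.0, 7.6]
force: [-3.5, -0.4, -1.0]
width: 0.296
```

Call:
send_rows(
  deltas=[
    {"dx": 0.03, "dy": 0, "dz": 0, "wx": 0, "wy": 0, "wz": 0},
    {"dx": 0.05, "dy": 0, "dz": 0, "wx": 0, "wy": 0, "wz": 0},
    {"dx": 0.05, "dy": 0, "dz": 0, "wx": 0, "wy": 0, "wz": 0},
  ],
)

```text
t: 10.85
ee_pos: [0.6685, -0.0919, 0.1421]
ee_rot: [180.0, 0.0, 7.6]
force: [-2.8, -0.1, -1.1]
width: 0.295
```

Call:
send_rows(
  deltas=[
    {"dx": 0.03, "dy": 0, "dz": 0, "wx": 0, "wy": 0, "wz": 0},
    {"dx": 0.05, "dy": 0, "dz": 0, "wx": 0, "wy": 0, "wz": 0},
    {"dx": 0.05, "dy": 0, "dz": 0, "wx": 0, "wy": 0, "wz": 0},
  ],
)

```text
t: 11.15
ee_pos: [0.669, -0.0919, 0.1421]
ee_rot: [-180.0, -0.0, 7.6]
force: [-2.1, -0.9, -0.3]
width: 0.294
```

Call:
send_rows(
  deltas=[
    {"dx": 0.03, "dy": 0, "dz": 0, "wx": 0, "wy": 0, "wz": 0},
    {"dx": 0.05, "dy": 0, "dz": 0, "wx": 0, "wy": 0, "wz": 0},
    {"dx": 0.05, "dy": 0, "dz": 0, "wx": 0, "wy": 0, "wz": 0},
  ],
)

```text
t: 11.45
ee_pos: [0.6695, -0.0918, 0.1421]
ee_rot: [-180.0, -0.0, 7.6]
force: [-3.3, -0.5, -1.2]
width: 0.298
```

Call:
send_rows(
  deltas=[
    {"dx": 0.03, "dy": 0, "dz": 0, "wx": 0, "wy": 0, "wz": 0},
    {"dx": 0.05, "dy": 0, "dz": 0, "wx": 0, "wy": 0, "wz": 0},
    {"dx": 0.05, "dy": 0, "dz": 0, "wx": 0, "wy": 0, "wz": 0},
  ],
)

```text
t: 11.75
ee_pos: [0.67, -0.0917, 0.1421]
ee_rot: [-180.0, -0.0, 7.6]
force: [-2.7, 0.6, -0.4]
width: 0.303
```

Call:
send_rows(
  deltas=[
    {"dx": 0.03, "dy": 0, "dz": 0, "wx": 0, "wy": 0, "wz": 0},
    {"dx": 0.05, "dy": 0, "dz": 0, "wx": 0, "wy": 0, "wz": 0},
    {"dx": 0.05, "dy": 0, "dz": 0, "wx": 0, "wy": 0, "wz": 0},
  ],
)

```text
t: 12.05
ee_pos: [0.6704, -0.0916, 0.142]
ee_rot: [-180.0, 0.0, 7.6]
force: [-2.5, -0.0, -0.5]
width: 0.299
```

Call:
send_rows(
  deltas=[
    {"dx": 0.03, "dy": 0, "dz": 0, "wx": 0, "wy": 0, "wz": 0},
    {"dx": 0.05, "dy": 0, "dz": 0, "wx": 0, "wy": 0, "wz": 0},
    {"dx": 0.05, "dy": 0, "dz": 0, "wx": 0, "wy": 0, "wz": 0},
  ],
)

```text
t: 12.35
ee_pos: [0.6709, -0.0916, 0.1421]
ee_rot: [180.0, -0.0, 7.6]
force: [-2.3, -1.4, -0.8]
width: 0.3
```

Call:
send_rows(
  deltas=[
    {"dx": 0.03, "dy": 0, "dz": 0, "wx": 0, "wy": 0, "wz": 0},
    {"dx": 0.05, "dy": 0, "dz": 0, "wx": 0, "wy": 0, "wz": 0},
    {"dx": 0.05, "dy": 0, "dz": 0, "wx": 0, "wy": 0, "wz": 0},
  ],
)

```text
t: 12.65
ee_pos: [0.6711, -0.0916, 0.1418]
ee_rot: [-180.0, 0.1, 7.6]
force: [-5.8, -0.7, -0.6]
width: 0.298
```

```bash
python3 -c "
from h import *
print(status.get_state()['force'])
a=cv2.resize(grab_frame('side')[110:190,225:345],None,fx=6,fy=6,interpolation=cv2.INTER_CUBIC)
cv2.imwrite('pics/t4.png',a)"
```

```text
[-5.81366568 -0.65104136 -0.63431421]
```

View pics/t4.png

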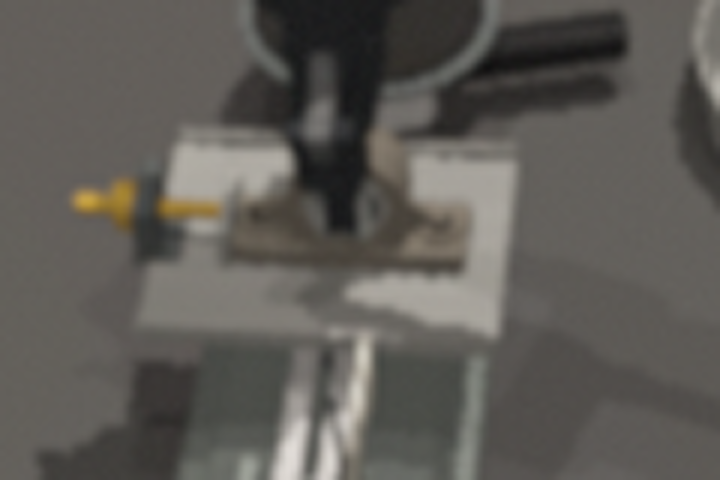

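The foot's end now meets the stop plate at (232,225), and the x force has jumped about 3.3 N above the sliding friction. I'll press a little more.

Call:
send_rows(
  deltas=[
    {"dx": 0.02, "dy": 0, "dz": 0, "wx": 0, "wy": 0, "wz": 0},
    {"dx": 0.03, "dy": 0, "dz": 0, "wx": 0, "wy": 0, "wz": 0},
    {"dx": 0.03, "dy": 0, "dz": 0, "wx": 0, "wy": 0, "wz": 0},
    {"dx": 0.03, "dy": 0, "dz": 0, "wx": 0, "wy": 0, "wz": 0},
  ],
)

```text
t: 13.1
ee_pos: [0.6711, -0.0916, 0.1418]
ee_rot: [-180.0, 0.1, 7.6]
force: [-6.0, 0.4, -0.7]
width: 0.302
```

Call:
send_rows(
  deltas=[
    {"dx": 0, "dy": 0, "dz": 0, "wx": 0, "wy": 0, "wz": 0},
    {"dx": 0, "dy": 0, "dz": 0, "wx": 0, "wy": 0, "wz": 0},
  ],
)

```text
t: 13.3
ee_pos: [0.6711, -0.0916, 0.1418]
ee_rot: [-180.0, 0.1, 7.6]
force: [-5.4, -0.2, -0.3]
width: 0.298
```

Call:
send_rows(
  deltas=[
    {"dx": 0.02, "dy": 0, "dz": 0, "wx": 0, "wy": 0, "wz": 0},
    {"dx": 0.04, "dy": 0, "dz": 0, "wx": 0, "wy": 0, "wz": 0},
    {"dx": 0.04, "dy": 0, "dz": 0, "wx": 0, "wy": 0, "wz": 0},
    {"dx": 0.04, "dy": 0, "dz": 0, "wx": 0, "wy": 0, "wz": 0},
  ],
)

```text
t: 13.7
ee_pos: [0.6712, -0.0916, 0.1416]
ee_rot: [-180.0, 0.1, 7.6]
force: [-8.0, -0.2, -0.9]
width: 0.297
```

Call:
send_rows(
  deltas=[
    {"dx": 0, "dy": 0, "dz": 0, "wx": 0, "wy": 0, "wz": 0},
    {"dx": 0, "dy": 0, "dz": 0, "wx": 0, "wy": 0, "wz": 0},
  ],
)

```text
t: 13.9
ee_pos: [0.6712, -0.0916, 0.1417]
ee_rot: [-180.0, 0.1, 7.6]
force: [-7.6, -1.7, -0.6]
width: 0.297
```

Call:
send_rows(
  deltas=[
    {"dx": 0, "dy": 0, "dz": 0, "wx": 0, "wy": 0, "wz": 0},
    {"dx": 0, "dy": 0, "dz": 0, "wx": 0, "wy": 0, "wz": 0},
    {"dx": 0, "dy": 0, "dz": 0, "wx": 0, "wy": 0, "wz": 0},
    {"dx": 0, "dy": 0, "dz": 0, "wx": 0, "wy": 0, "wz": 0},
    {"dx": 0, "dy": 0, "dz": 0, "wx": 0, "wy": 0, "wz": 0},
  ],
  gripper=5,
)

```text
t: 14.4
ee_pos: [0.6723, -0.0913, 0.1423]
ee_rot: [180.0, -0.0, 7.6]
force: [-1.1, -0.1, 0.3]
width: 0.584
```

Call:
send_rows(
  deltas=[
    {"dx": 0, "dy": 0, "dz": -1.5, "wx": 0, "wy": 0, "wz": 0},
    {"dx": 0, "dy": 0, "dz": -4.0, "wx": 0, "wy": 0, "wz": 0},
    {"dx": 0, "dy": 0, "dz": -7.0, "wx": 0, "wy": 0, "wz": 0},
    {"dx": -3, "dy": 0, "dz": -8.0, "wx": 0, "wy": 0, "wz": 0},
    {"dx": -7, "dy": 0, "dz": -8, "wx": 0, "wy": 0, "wz": 0},
    {"dx": -11, "dy": 0, "dz": -8, "wx": 0, "wy": 0, "wz": 0},
    {"dx": -15, "dy": 0, "dz": -8, "wx": 0, "wy": 0, "wz": 0},
    {"dx": -18, "dy": 0, "dz": -8, "wx": 0, "wy": 0, "wz": 0},
  ],
)

```text
t: 15.2
ee_pos: [0.4919, -0.1155, 0.2238]
ee_rot: [179.9, -0.1, 7.6]
force: [0.2, -0.2, 0.5]
width: 0.586
```

Call:
send_rows(
  deltas=[
    {"dx": 0, "dy": 0, "dz": 0, "wx": 0, "wy": 0, "wz": 0},
    {"dx": 0, "dy": 0, "dz": 0, "wx": 0, "wy": 0, "wz": 0},
    {"dx": 0, "dy": 0, "dz": 0, "wx": 0, "wy": 0, "wz": 0},
    {"dx": 0, "dy": 0, "dz": 0, "wx": 0, "wy": 0, "wz": 0},
    {"dx": 0, "dy": 0, "dz": 0, "wx": 0, "wy": 0, "wz": 0},
    {"dx": 0, "dy": 0, "dz": 0, "wx": 0, "wy": 0, "wz": 0},
    {"dx": 0, "dy": 0, "dz": 0, "wx": 0, "wy": 0, "wz": 0},
    {"dx": 0, "dy": 0, "dz": 0, "wx": 0, "wy": 0, "wz": 0},
  ],
)

```text
t: 16.0
ee_pos: [0.4938, -0.1152, 0.2219]
ee_rot: [-180.0, 0.0, 7.6]
force: [0.0, -0.5, -0.7]
width: 0.587
```

Call:
send_rows(
  deltas=[
    {"dx": 0, "dy": 0, "dz": 0, "wx": 0, "wy": 0, "wz": 0},
    {"dx": 0, "dy": 0, "dz": 0, "wx": 0, "wy": 0, "wz": 0},
    {"dx": 0, "dy": 0, "dz": 0, "wx": 0, "wy": 0, "wz": 0},
    {"dx": 0, "dy": 0, "dz": 0, "wx": 0, "wy": 0, "wz": 0},
    {"dx": 0, "dy": 0, "dz": 0, "wx": 0, "wy": 0, "wz": 0},
    {"dx": 0, "dy": 0, "dz": 0, "wx": 0, "wy": 0, "wz": 0},
    {"dx": 0, "dy": 0, "dz": 0, "wx": 0, "wy": 0, "wz": 0},
    {"dx": 0, "dy": 0, "dz": 0, "wx": 0, "wy": 0, "wz": 0},
  ],
)

```text
t: 16.8
ee_pos: [0.4937, -0.1153, 0.2221]
ee_rot: [180.0, 0.0, 7.6]
force: [0.5, -0.4, 0.1]
width: 0.581
```

```bash
python3 -c "
from h import *
s=status.get_state();print(s['t'],s['ee_pos'],s['force'])
A=grab_frame('side');B=grab_frame('top');cv2.imwrite('pics/s5f.png',A);cv2.imwrite('pics/t5f.png',B)
a=cv2.resize(A[110:270,220:340],None,fx=3.5,fy=3.5,interpolation=cv2.INTER_CUBIC)
b=cv2.resize(B[110:210,310:400],None,fx=4,fy=4,interpolation=cv2.INTER_CUBIC)
c=np.zeros((560,780,3),np.uint8);c[:560,:420]=a;c[:400,420:780]=b;cv2.imwrite('pics/t5.png',c)"
```

```text
16.8 [ 0.4936869  -0.11526578  0.22208244] [ 0.48319313 -0.40286806  0.1014585 ]
```

View pics/t5.png

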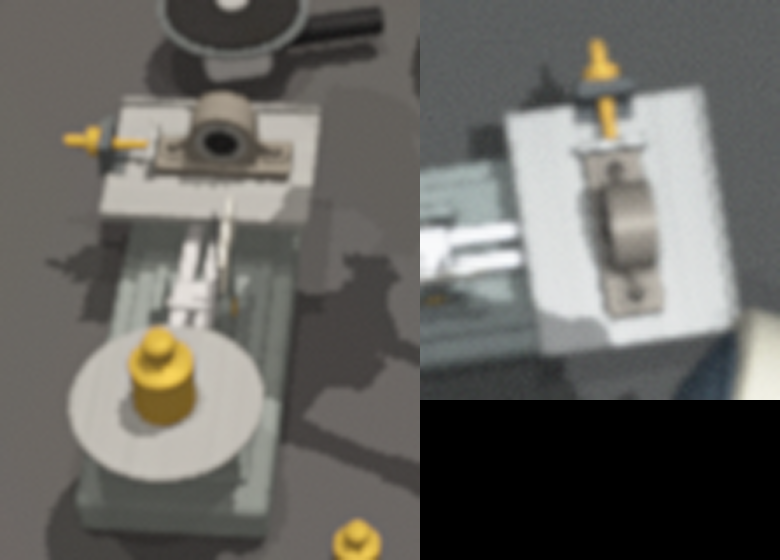

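The casting sits square against the stop, with its foot end at (590,150) in the top crop. The work pan has dropped and the master's pan has risen, so I'll put numbers on it.

```bash
python3 - <<'E'
from h import *
G=lambda f:cv2.cvtColor(cv2.imread(f),cv2.COLOR_BGR2GRAY)
s0,s1=G('pics/side0.png'),G('pics/s5f.png')
def shift(x0,x1,y0,y1):
    t=s0[y0:y1,x0:x1];r=cv2.matchTemplate(s1[y0-14:y1+14,x0-6:x1+6],t,cv2.TM_CCOEFF_NORMED);_,v,_,l=cv2.minMaxLoc(r);return l[0]-6,l[1]-14,round(v,3)
print("master",shift(257,278,208,236),"lug",shift(236,262,136,152))
for z in(.178,.19,.202):print("master top px",z,w2px('side',[.6404,.1385,z]))
for z in(.135,.123,.111):print("lug px",z,w2px('side',[.752,-.08,z]))
T=lambda l:(np.array(l)-[420,0])/4+[310,110]-.37
# casting foot in top, foot top z = pan+0.012
t=G('pics/t5f.png')
for z in(.110,.122):
    Q=T([(583,152),(636,150),(662,308),(610,316)])
    for i in range(4):
        P=px2w('top',edge(t,Q[i],Q[(i+1)%4],2),z)[:,:2];e=P[1]-P[0];print(z,P.mean(0).round(4),np.degrees(np.arctan2(e[1],e[0])).round(1))
go(.671,-.0915,.20,7.6)
E
```

```text
master (-1, -7, 0.957) lug (1, 7, 0.991)
master top px 0.178 [[269.95751564 206.08311701]]
master top px 0.19 [[269.55177333 202.55331908]]
master top px 0.202 [[269.13870561 198.96093349]]
lug px 0.135 [[250.91262808 145.02292218]]
lug px 0.123 [[251.39442796 148.42509195]]
lug px 0.111 [[251.8690133  151.77729673]]
0.11 [ 0.7212 -0.0821] -83.8
0.11 [ 0.6715 -0.108 ] -173.8
0.11 [ 0.6176 -0.096 ] 97.5
0.11 [ 0.6682 -0.0701] 7.6
0.122 [ 0.7181 -0.0809] -83.8
0.122 [ 0.6691 -0.1064] -173.8
0.122 [ 0.6159 -0.0946] 97.5
0.122 [ 0.6657 -0.069 ] 7.6
dx 17.89 dy -0.00 dz 2.21 cm wz 0.000 | rot [180.    -0.     7.61]
```

The work pan has moved 7 px down and the master 7 px up. That is the full 24 mm swing, so the beam is against the heavy end: the casting outweighs the master and goes in the tray. Regrasping now.

Call:
send_rows(
  deltas=[
    {"dx": 4, "dy": 0, "dz": 0, "wx": 0, "wy": 0, "wz": 0},
    {"dx": 8, "dy": 0, "dz": 0, "wx": 0, "wy": 0, "wz": 0},
    {"dx": 12, "dy": 0, "dz": 0, "wx": 0, "wy": 0, "wz": 0},
    {"dx": 15.5, "dy": 0, "dz": 0, "wx": 0, "wy": 0, "wz": 0},
    {"dx": 17.8, "dy": 0, "dz": 0, "wx": 0, "wy": 0, "wz": 0},
    {"dx": 17.8, "dy": 0, "dz": 0, "wx": 0, "wy": 0, "wz": 0},
    {"dx": 17.8, "dy": 0, "dz": 1, "wx": 0, "wy": 0, "wz": 0},
    {"dx": 17.8, "dy": 0, "dz": 2, "wx": 0, "wy": 0, "wz": 0},
  ],
)

```text
t: 17.7
ee_pos: [0.6696, -0.0919, 0.2019]
ee_rot: [180.0, -0.0, 7.6]
force: [0.5, 0.0, 0.2]
width: 0.585
```

Call:
send_rows(
  deltas=[
    {"dx": 0, "dy": 0, "dz": 2, "wx": 0, "wy": 0, "wz": 0},
    {"dx": 0, "dy": 0, "dz": 4, "wx": 0, "wy": 0, "wz": 0},
    {"dx": 0, "dy": 0, "dz": 6, "wx": 0, "wy": 0, "wz": 0},
    {"dx": 0, "dy": 0, "dz": 7.4, "wx": 0, "wy": 0, "wz": 0},
    {"dx": 0, "dy": 0, "dz": 8.1, "wx": 0, "wy": 0, "wz": 0},
    {"dx": 0, "dy": 0, "dz": 8.1, "wx": 0, "wy": 0, "wz": 0},
    {"dx": 0, "dy": 0, "dz": 8.1, "wx": 0, "wy": 0, "wz": 0},
  ],
)

```text
t: 18.4
ee_pos: [0.6703, -0.0918, 0.1221]
ee_rot: [180.0, -0.1, 7.6]
force: [0.4, 0.5, -0.9]
width: 0.589
```

Call:
send_rows(
  deltas=[
    {"dx": 0, "dy": 0, "dz": 0, "wx": 0, "wy": 0, "wz": 0},
    {"dx": 0, "dy": 0, "dz": 0, "wx": 0, "wy": 0, "wz": 0},
    {"dx": 0, "dy": 0, "dz": 0, "wx": 0, "wy": 0, "wz": 0},
    {"dx": 0, "dy": 0, "dz": 0, "wx": 0, "wy": 0, "wz": 0},
    {"dx": 0, "dy": 0, "dz": 0, "wx": 0, "wy": 0, "wz": 0},
    {"dx": 0, "dy": 0, "dz": 0, "wx": 0, "wy": 0, "wz": 0},
  ],
  gripper=2,
  newtons=40,
)

```text
t: 19.0
ee_pos: [0.6707, -0.0916, 0.1226]
ee_rot: [180.0, -0.1, 7.6]
force: [-0.6, 1.3, 6.0]
width: 0.297
```

Call:
send_rows(
  deltas=[
    {"dx": -0.1, "dy": 0, "dz": -0.5, "wx": 0, "wy": 0, "wz": 0},
    {"dx": -0.3, "dy": 0, "dz": -1.2, "wx": 0, "wy": 0, "wz": 0},
    {"dx": -0.4, "dy": 0, "dz": -2.2, "wx": 0, "wy": 0, "wz": 0},
    {"dx": -0.5, "dy": 0, "dz": -3.6, "wx": 0, "wy": 0, "wz": 0},
    {"dx": -0.5, "dy": 0, "dz": -6, "wx": 0, "wy": 0, "wz": 0},
    {"dx": -1, "dy": 0, "dz": -9, "wx": 0, "wy": 0, "wz": 0},
    {"dx": -4, "dy": 0, "dz": -11, "wx": 0, "wy": 0, "wz": 0},
    {"dx": -8, "dy": 0, "dz": -11, "wx": 0, "wy": 0, "wz": 0},
  ],
)

```text
t: 19.8
ee_pos: [0.5912, -0.1024, 0.2346]
ee_rot: [179.9, -0.2, 7.6]
force: [0.3, -0.5, -3.9]
width: 0.297
```

Call:
send_rows(
  deltas=[
    {"dx": -4, "dy": 0, "dz": 0, "wx": 0, "wy": 0, "wz": 0},
    {"dx": -8, "dy": -1, "dz": 0, "wx": 0, "wy": 0, "wz": 0.04},
    {"dx": -11, "dy": -4, "dz": 0, "wx": 0, "wy": 0, "wz": 0.08},
    {"dx": -12, "dy": -8, "dz": 0, "wx": 0, "wy": 0, "wz": 0.12},
    {"dx": -12, "dy": -12, "dz": 0, "wx": 0, "wy": 0, "wz": 0.16},
    {"dx": -12, "dy": -16, "dz": 0, "wx": 0, "wy": 0, "wz": 0.17},
    {"dx": -12, "dy": -20, "dz": 0, "wx": 0, "wy": 0, "wz": 0.17},
    {"dx": -12, "dy": -23, "dz": 0, "wx": 0, "wy": 0, "wz": 0.17},
  ],
)

```text
t: 20.6
ee_pos: [0.44, 0.1116, 0.2314]
ee_rot: [-180.0, 0.1, -2.1]
force: [0.4, 0.3, -5.7]
width: 0.298
```

```bash
python3 -c "
from h import *
go(.451,.347,.10,-2.5);s=status.get_state();print(s['ee_pos'],s['width'],s['force'])"
```

```text
dx 0.24 dy -23.56 dz 13.14 cm wz 0.007 | rot [-1.7999e+02  7.0000e-02 -2.0800e+00]
[0.44002993 0.11159633 0.23139857] 0.29786378868826946 [ 0.35318781  0.34982188 -5.67296159]
```

Call:
send_rows(
  deltas=[
    {"dx": 0, "dy": -4, "dz": 0, "wx": 0, "wy": 0, "wz": 0},
    {"dx": 0.2, "dy": -8, "dz": 0, "wx": 0, "wy": 0, "wz": 0},
    {"dx": 0.2, "dy": -12, "dz": 0, "wx": 0, "wy": 0, "wz": 0},
    {"dx": 0.2, "dy": -16, "dz": 0, "wx": 0, "wy": 0, "wz": 0},
    {"dx": 0.2, "dy": -20, "dz": 1, "wx": 0, "wy": 0, "wz": 0},
    {"dx": 0.2, "dy": -22.5, "dz": 4, "wx": 0, "wy": 0, "wz": 0},
    {"dx": 0.2, "dy": -23, "dz": 8, "wx": 0, "wy": 0, "wz": 0},
    {"dx": 0.2, "dy": -23, "dz": 12, "wx": 0, "wy": 0, "wz": 0},
  ],
)

```text
t: 21.4
ee_pos: [0.4513, 0.3405, 0.1099]
ee_rot: [180.0, 0.0, -2.0]
force: [-0.4, -0.4, -5.7]
width: 0.298
```

Call:
send_rows(
  deltas=[
    {"dx": 0, "dy": 0, "dz": 0, "wx": 0, "wy": 0, "wz": 0},
    {"dx": 0, "dy": 0, "dz": 0, "wx": 0, "wy": 0, "wz": 0},
    {"dx": 0, "dy": 0, "dz": 0, "wx": 0, "wy": 0, "wz": 0},
  ],
)

```text
t: 21.7
ee_pos: [0.4533, 0.34, 0.1147]
ee_rot: [-179.9, -0.2, -2.2]
force: [0.9, 0.6, -5.1]
width: 0.295
```

```bash
python3 -c "
from h import *
go(.451,.347,.033,-2.5);s=status.get_state();print(s['ee_pos'],s['width'],s['force'])
A=grab_frame('side')[60:400,220:440];B=grab_frame('top')[150:330,110:310]
c=np.zeros((544,800,3),np.uint8);c[:,:352]=cv2.resize(A,(352,544));c[:396,355:795]=cv2.resize(B,(440,396));cv2.imwrite('pics/t6.png',c)"
```

```text
dx -0.25 dy -0.69 dz 8.17 cm wz 0.006 | rot [-179.85   -0.21   -2.16]
[0.45328049 0.34001662 0.11467802] 0.29522456160911115 [ 0.90153213  0.59189002 -5.10612385]
```

View pics/t6.png

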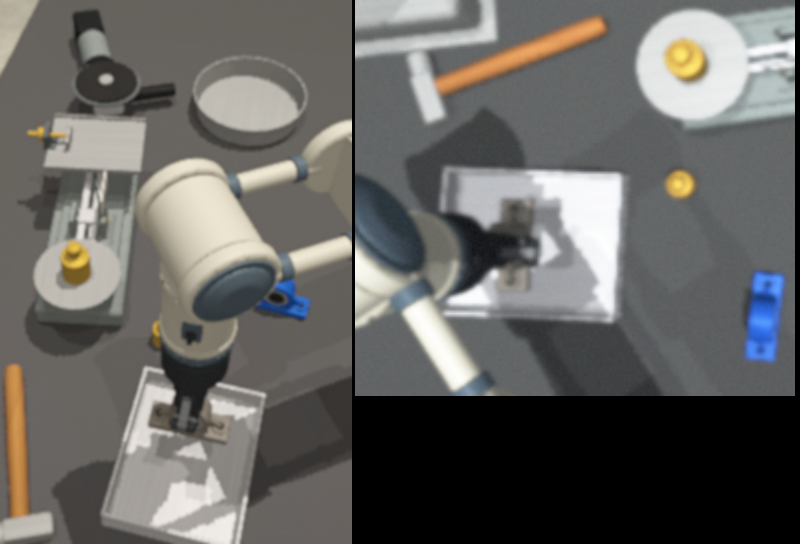

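The casting is above the middle of the tray ((515,245) in the right crop), and the master and other things are undisturbed. Lowering.

Call:
send_rows(
  deltas=[
    {"dx": -0.2, "dy": -0.7, "dz": 2, "wx": 0, "wy": 0, "wz": 0},
    {"dx": -0.2, "dy": -0.7, "dz": 4, "wx": 0, "wy": 0, "wz": 0},
    {"dx": -0.2, "dy": -0.7, "dz": 6, "wx": 0, "wy": 0, "wz": 0},
    {"dx": -0.2, "dy": -0.7, "dz": 7.2, "wx": 0, "wy": 0, "wz": 0},
    {"dx": -0.2, "dy": -0.7, "dz": 7.9, "wx": 0, "wy": 0, "wz": 0},
    {"dx": -0.2, "dy": -0.7, "dz": 8.1, "wx": 0, "wy": 0, "wz": 0},
    {"dx": -0.2, "dy": -0.7, "dz": 8.1, "wx": 0, "wy": 0, "wz": 0},
    {"dx": -0.2, "dy": -0.7, "dz": 8.1, "wx": 0, "wy": 0, "wz": 0},
  ],
)

```text
t: 22.6
ee_pos: [0.4509, 0.347, 0.0314]
ee_rot: [-179.9, -0.1, -2.1]
force: [0.3, 0.5, -6.4]
width: 0.299
```

Call:
send_rows(
  deltas=[
    {"dx": 0, "dy": 0, "dz": 0.1, "wx": 0, "wy": 0, "wz": 0},
    {"dx": 0, "dy": 0, "dz": 0.15, "wx": 0, "wy": 0, "wz": 0},
    {"dx": 0, "dy": 0, "dz": 0.2, "wx": 0, "wy": 0, "wz": 0},
    {"dx": 0, "dy": 0, "dz": 0.2, "wx": 0, "wy": 0, "wz": 0},
    {"dx": 0, "dy": 0, "dz": 0.2, "wx": 0, "wy": 0, "wz": 0},
  ],
)

```text
t: 23.1
ee_pos: [0.4506, 0.3468, 0.0288]
ee_rot: [-180.0, -0.0, -2.1]
force: [-0.4, -0.6, -1.4]
width: 0.295
```

Call:
send_rows(
  deltas=[
    {"dx": 0, "dy": 0, "dz": 0.05, "wx": 0, "wy": 0, "wz": 0},
    {"dx": 0, "dy": 0, "dz": 0.1, "wx": 0, "wy": 0, "wz": 0},
    {"dx": 0, "dy": 0, "dz": 0.1, "wx": 0, "wy": 0, "wz": 0},
    {"dx": 0, "dy": 0, "dz": 0.1, "wx": 0, "wy": 0, "wz": 0},
  ],
)

```text
t: 23.5
ee_pos: [0.4507, 0.3468, 0.0287]
ee_rot: [-180.0, -0.1, -2.1]
force: [-1.6, -2.4, 7.1]
width: 0.296
```

On the floor. Releasing and retreating.

Call:
send_rows(
  deltas=[
    {"dx": 0, "dy": 0, "dz": -0.08, "wx": 0, "wy": 0, "wz": 0},
    {"dx": 0, "dy": 0, "dz": -0.08, "wx": 0, "wy": 0, "wz": 0},
    {"dx": 0, "dy": 0, "dz": -0.08, "wx": 0, "wy": 0, "wz": 0},
  ],
)

```text
t: 23.8
ee_pos: [0.4507, 0.3468, 0.0287]
ee_rot: [-180.0, -0.1, -2.1]
force: [-0.4, -1.5, 5.0]
width: 0.3
```

Call:
send_rows(
  deltas=[
    {"dx": 0, "dy": 0, "dz": 0, "wx": 0, "wy": 0, "wz": 0},
    {"dx": 0, "dy": 0, "dz": 0, "wx": 0, "wy": 0, "wz": 0},
    {"dx": 0, "dy": 0, "dz": 0, "wx": 0, "wy": 0, "wz": 0},
    {"dx": 0, "dy": 0, "dz": 0, "wx": 0, "wy": 0, "wz": 0},
    {"dx": 0, "dy": 0, "dz": 0, "wx": 0, "wy": 0, "wz": 0},
  ],
  gripper=5,
)

```text
t: 24.3
ee_pos: [0.4502, 0.3466, 0.0277]
ee_rot: [180.0, 0.0, -2.1]
force: [-0.5, 0.3, -0.8]
width: 0.588
```

Call:
send_rows(
  deltas=[
    {"dx": 0, "dy": 0, "dz": -1.5, "wx": 0, "wy": 0, "wz": 0},
    {"dx": 0, "dy": 0, "dz": -4, "wx": 0, "wy": 0, "wz": 0},
    {"dx": 0, "dy": 0, "dz": -8, "wx": 0, "wy": 0, "wz": 0},
    {"dx": 0, "dy": 0, "dz": -12, "wx": 0, "wy": 0, "wz": 0},
    {"dx": 0, "dy": 1, "dz": -16, "wx": 0, "wy": 0, "wz": 0},
    {"dx": 0, "dy": 5, "dz": -19, "wx": 0, "wy": 0, "wz": 0},
    {"dx": 0, "dy": 9, "dz": -20, "wx": 0, "wy": 0, "wz": 0},
    {"dx": 0, "dy": 13, "dz": -20, "wx": 0, "wy": 0, "wz": 0},
  ],
)

```text
t: 25.1
ee_pos: [0.4459, 0.2159, 0.2324]
ee_rot: [-179.9, -0.3, -2.1]
force: [-0.0, -0.5, -0.5]
width: 0.585
```

Call:
send_rows(
  deltas=[
    {"dx": 0, "dy": 4, "dz": 0, "wx": 0, "wy": 0, "wz": 0},
    {"dx": 0, "dy": 8, "dz": 0, "wx": 0, "wy": 0, "wz": 0},
    {"dx": 0, "dy": 8, "dz": 0, "wx": 0, "wy": 0, "wz": 0},
    {"dx": 0, "dy": 8, "dz": 0, "wx": 0, "wy": 0, "wz": 0},
    {"dx": 0, "dy": 8, "dz": 0, "wx": 0, "wy": 0, "wz": 0},
  ],
)

```text
t: 25.6
ee_pos: [0.4425, 0.1375, 0.2286]
ee_rot: [-180.0, -0.0, -2.1]
force: [0.2, 0.2, 0.5]
width: 0.584
```

```bash
python3 -c "
from h import *
A=grab_frame('side');cv2.imwrite('pics/f.png',A)"
```

```text
(no output)
```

View pics/f.png

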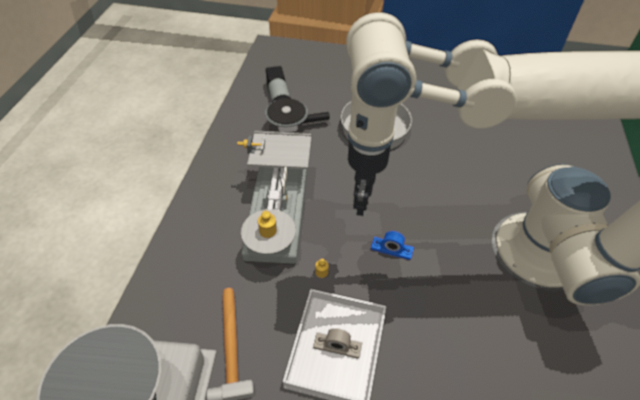

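The casting lies foot down in the tray at (338,342), and the arm is clear of everything. The master at (267,224), the stop screw, the hammer and the grinder are where they started.

```bash
python3 -c "
from bench import workorder
print(workorder.close_job())"
```

```text
the job is handed in; nothing more can be done
None
```

The casting outweighs the brass master, so it is now foot down in the middle of the rectangular tray. The job was handed in after about 26 s.

- **Pressing home:** I set it gently on the work pan, slid it about 16 mm and pressed it against the end stop. The wrist force was about 7.8 N in total, of which roughly 5 N was on the stop and 2.5 N was sliding friction. The camera showed it against the stop and in line with the pan to about 1–2°.
- **Weighing:** After I let go, the work pan sank and the master rose by about 7 px each in the side view, which is the full 24 mm swing to the heavy end. The wrist force while lifting it, about 5.7 N, agreed.
- **Last checks:** The final picture shows the casting in the tray, and the master, stop and bystanders where they were. The gripper is clear, and no check failed.
- **Contact forces:** Closing the gripper pushed the casting down with about 5–7 N, once on the bench and once on the pan already at its lower stop. The tray touchdown reached about 7 N.

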